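# Load the sloped packing tray with two foam cases

### The arm

A 6-joint arm with a two-finger parallel gripper is mounted at the origin on the work surface. World frame = base frame: x ahead of the robot, y to its left, z up, the work surface at z = 0. Lengths are in m, angles in degrees, forces in N, time in s.
With the tool pointing down it reaches from about 0.25 to 0.725 m from the base axis. Payload 9.7 kg.
Tool frame: the origin (TCP) lies on the centre line of the jaws, within the pads' length; the fingertips stand 22 mm ahead of it and the grasp point (between the pads) lies 3 mm ahead of it; z points along the fingers, y is the direction in which the jaws open and shut (so a half turn about z gives the same grasp; the last joint's range is limited). The gripper opens to 85 mm and grips with 20 to 120 N. Pads are 22 mm wide; open, the fingers measure 114 mm over their backs; the gripper's body (76 mm by 85 mm) begins 54 mm behind the grasp point. The pads swing forward as they close: fully open they stand 13 mm farther back than shut.
Start: joints at [69.5, 4.979, 10.078, 95.1, 0, 90], TCP at [0.193, 0.515, 0.253] pointing down, gripper open.
Joint ranges: [-179.16, 179.16], [-48.56, 103.87], [-65.8, 70.77], [-126.05, 130.52], [-82.76, 87.17], [-180, 180]. Speed limits (degrees/s): [127.2, 127.2, 147.25, 180, 180, 180].

### API

Orientations are given as [roll, pitch, yaw] about the fixed x, y, z axes, in that order (R = Rz(yaw) Ry(pitch) Rx(roll)).
In Python, from workcell import get_obs, camera, camera_params, job_done gives the robot as it stands.
- The arm moves only by the tool servo_tool, never from a script. Its argument "steps" is a list of rows, each an object of numbers: "x", "y", "z": the shift along the world's x, y, z in mm; "yaw": the turn about the world's z in degrees. A call has 1 to 12 rows; each row is the pose to reach, as a shift and turn from the pose measured when the call began; what a row does not reach only later rows make up. A row lasts 1/8 s, in which the tool goes at most 62.5 mm and 10.7 degrees, less where a joint would pass 70% of its speed; a pose out of reach is approached as far as the arm can. A call with a gripper value outside its range is refused whole. "grip" is the finger opening in mm, from 0 to 85.4, set as the call begins (left out, the last holds). The fingers move at their own pace and stop on an object; "grip_force" is the grip in N (left out, the last holds). Time passes only in rows, so rows that repeat a pose let the fingers close. It gives the time, the measured TCP pose, the force and the opening at its end, in the units of the state.
- get_obs(): the state, without advancing time (a new reading comes with each control period).
- camera(name): name is "scene" or "top" or "wrist"; returns (picture, depth): 480x640x3 uint8, red, green, blue; 480x640 float32, m along the optical axis (not along the pixel's ray), 0 where there is no reading.
- camera_params(name): a dict with "intrinsics" (3x3 intrinsics, pixels), "D" ([k1, k2, p1, p2, k3] as OpenCV has them; the pictures are not rectified), "rvec" (rotation vector, rad) and "tvec" (3), from world to camera coordinates, as OpenCV has them; the wrist camera has in their place "hand_eye" (4x4, takes a point from camera to tool coordinates, whose origin is the TCP and whose axes are the flange's). Camera axes: x right, y down, z forward; pixel columns grow to the right and rows downward; lengths in m; the calibration is good to about 2 mm. A picture is of the moment at which its call begins: read the wrist's pose just before it. camera_params takes no time and is no camera call.
- job_done(): hands the job in, once; it reports no verdict.
The state is a dict: "time": time; "q": joint angles; "qd": joint speeds; "joint_efforts": joint torques, N m; "ee_pos": TCP position; "tcp_rot": TCP orientation; "wrist_force": force on the tool from outside, world axes, zero at the start; "torque": the same for the moment, N m; "opening": finger opening in m.
Only numpy, scipy, OpenCV 4.12 (cv2) and the standard library are available. Lean on these libraries where they do the work, as an engineer would, in place of code of your own. Each camera call takes 0.05 s, during which the arm holds its last target.

### The job

Load the two small foam cases from the foam crate into the sloped metal tray, lengthwise in line: first slide the longer case all the way down until it rests flat against the stop at the low end, then lower in the shorter case behind it and slide that down until it rests flat against the longer one. They hold porcelain, so lower them into the tray gently rather than dropping them, and leave the gourd bottle, the tea cup, the saucer and the tape roll undisturbed.

Things in the scene. Friction and masses are not known exactly. Their poses are not given: they have to be found in the camera images.
- tray: foot of the sloped metal tray, fixed on the bench: dark steel base 230 x 58 mm. Origin on the bench under the middle of the tray; x horizontal towards the low end (the tray descends away from the robot). The low-end stop face is 113 mm ahead of the origin along x.
- lane: trough of the tray, sloping 16 degrees. Inside 46 wide, 235 long; walls 46 high (highest rim about 140 above the bench), 6 thick, side walls' top 6 mm flared out as lead-in, top open. Origin: on its floor, middle of the low-end stop's foot, 30 above the bench; x down the slope (it spans -235 to 0), y across, z square to the floor. A case stays where set; a push under 2 N slides it. In mm.
- crate: white foam crate insert, fixed on the bench, 146 (x) x 192 (y) x 52 mm high, with two open-topped pockets, 44 mm deep over an 8 mm floor. Each holds one case lying along the crate's x; which case is in which varies. Origin at the centre of its underside on the bench.
- wide_pocket (a point): centre of the floor of the pocket that is 72 mm in crate x by 110 mm in crate y: room for fingers beside a case's long sides only, as the foam is close at its ends. In crate axes at y = +29 mm.
- narrow_pocket (a point): centre of the floor of the pocket that is 122 mm in crate x by 46 mm in crate y: room for fingers beyond a case's ends only, as the foam is close along its sides. In crate axes at y = -61 mm.
- long_case: the longer white foam case with a strip of tape round its middle, 66 (x) x 38 (y) x 44 mm (z), about 0.16 kg. Origin at the centre of its underside; x along its length. Its top is level with the pocket's rim. Home in the tray, its origin is 33 mm up the slope from the stop.
- short_case: the shorter white foam case with the same strip of tape, 48 (x) x 38 (y) x 44 mm (z), about 0.12 kg. Origin at the centre of its underside; x along its length. Home in the tray, its origin is 90 mm up the slope from the stop.
- gourd: bystander: porcelain gourd-shaped bottle standing on the bench between crate and tray, 130 mm high, 70 mm widest. Origin at the centre of its foot.
- cup: bystander: small white porcelain tea cup without handle, 60 mm wide, 50 mm high, near the crate. Origin at the centre of its underside.
- saucer: bystander: white porcelain saucer, 90 mm wide, 18 mm high, origin at the centre of its underside.
- tape_roll: bystander: roll of packing tape lying flat beside the low end of the tray, 100 mm outside, 76 mm inside, 45 mm high, origin at the centre of its underside.
Mind the look-alikes: they are no part of the job. Leave any turquoise or yellow look-alike of the short_case alone.

How it is judged (in metres and radians):
On the way, in this order (a step that is already met when the one before it is completed fails the run):
1. the longer case lies in the tray, released, down against the stop (x of long_case in the frame of lane between -0.037 and -0.03 m and y of long_case in the frame of lane between -0.008 and 0.008 m and z of long_case in the frame of lane between -0.004 and 0.005 m and angle between the z axis of long_case and the z axis of lane, either way round below 0.1 rad and angle between the x axis of long_case and the x axis of lane, either way round below 0.2 rad and linear speed of long_case below 0.02 m/s and contact force between long_case and the fingers below 0.3 N), for 0.2 s.
2. the shorter case lies behind it, released, down against the longer case (x of short_case in the frame of lane between -0.097 and -0.086 m and y of short_case in the frame of lane between -0.008 and 0.008 m and z of short_case in the frame of lane between -0.004 and 0.005 m and angle between the z axis of short_case and the z axis of lane, either way round below 0.1 rad and angle between the x axis of short_case and the x axis of lane, either way round below 0.2 rad and linear speed of short_case below 0.02 m/s and contact force between short_case and the fingers below 0.3 N), for 0.2 s.
At the end, for the whole second after the job is handed in: Both cases lie in the trough, lengthwise and flat on its floor (within 0.1 rad), let go and at rest: the longer within 4 mm of the stop, the shorter behind it with no more than about 7 mm of gaps in all; the gourd bottle still stands (all of step 1 and all of step 2 and angle between gourd's own z axis and vertical below 0.1 rad); the robot touches nothing.
It fails at once if gourd disturbed: moved more than 25 mm or tipped (distance of gourd from where it was at the start of the episode above 0.025 m or angle between gourd's own z axis and vertical above 0.35 rad).
It fails at once if cup disturbed: moved more than 25 mm or tipped (distance of cup from where it was at the start of the episode above 0.025 m or angle between cup's own z axis and vertical above 0.35 rad).
It fails at once if saucer disturbed: moved more than 25 mm (distance of saucer from where it was at the start of the episode above 0.025 m).
It fails at once if tape roll disturbed: moved more than 25 mm (distance of tape_roll from where it was at the start of the episode above 0.025 m).
It fails at once if a case dropped into the tray (moving faster than 0.5 m/s inside it) ((x of long_case in the frame of lane between -0.235 and 0 m and y of long_case in the frame of lane between -0.023 and 0.023 m and z of long_case in the frame of lane between -0.005 and 0.04 m and linear speed of long_case above 0.5 m/s) or (x of short_case in the frame of lane between -0.235 and 0 m and y of short_case in the frame of lane between -0.023 and 0.023 m and z of short_case in the frame of lane between -0.005 and 0.04 m and linear speed of short_case above 0.5 m/s)).
It also fails if it takes over 72 s, if anything falls off the work surface, if the arm or the gripper's body presses on something with over 40 N, if the wrist force passes 120 N, or if a joint passes its speed limit or range.

## Working session

There is one attempt and no reset: what is moved stays moved. The work goes in short steps, Python scripts to look and compute and a tool call to move; the robot and the scene stay as the last step left them, time stands still between calls to the robot, and variables do not carry over. Pictures are saved under pics/ and viewed, and the job is handed in when it is done.

Besides the shell and the picture viewer there is one more tool, called as name(argument=value, ...) on one line, values as JSON. servo_tool: Moves the arm, as the interface text tells. Its arguments: {"type":"object","properties":{"steps":{"type":"array"},"grip":{"type":"number"},"grip_force":{"type":"number"}},"required":["steps"]}

```bash
mkdir -p pics; cat > h.py <<'E'
from workcell import *
import numpy as np, cv2
def snap(n,f):
    o=get_obs(); im,d=camera(n); cv2.imwrite(f'pics/{f}.png',im[:,:,::-1]); np.savez(f'pics/{f}.npz',im=im,d=d,pos=o['ee_pos'],rot=o['tcp_rot']); return o,im,d
def pts(n,d,us,vs,z=None):
    p=camera_params(n); K=np.array(p['intrinsics']); D=np.array(p['D'])
    uv=np.stack([us,vs],1).astype(float)[:,None]
    r=cv2.undistortPoints(uv,K,D)[:,0]; zz=d[np.array(vs).astype(int),np.array(us).astype(int)]
    c=np.c_[r*zz[:,None],zz]
    R,_=cv2.Rodrigues(np.array(p['rvec'])); t=np.array(p['tvec']).ravel()
    return (c-t)@R
E
python3 - <<'E'
from h import *
print(get_obs())
for n in('top','scene','wrist'):
    snap(n,n+'0'); print(n,camera_params(n))
E
```

```text
{'time': 0.0, 'q': array([ 6.94999942e+01,  5.01210588e+00,  1.00333363e+01,  9.50996905e+01,
       -7.55080439e-04,  8.99994553e+01]), 'qd': array([ 0.00272344, -0.20801833, -0.04157982, -0.08557872,  0.10752453,
        0.07410122]), 'joint_efforts': array([ 3.61292943e-03, -5.20373726e+01,  4.64815485e+01,  1.57723459e-02,
       -6.26824612e-05,  3.70459375e-06]), 'ee_pos': array([0.19254528, 0.51497568, 0.25256339]), 'tcp_rot': array([-1.79921540e+02,  7.54333769e-04,  1.59500540e+02]), 'wrist_force': array([-0.05548938,  0.52122726, -0.20540368]), 'torque': array([ 0.02843982, -0.00470285,  0.00718475]), 'opening': 0.08524575824597724}
top {'intrinsics': array([[458.76720116,   0.        , 316.4571181 ],
       [  0.        , 458.76720116, 235.4666789 ],
       [  0.        ,   0.        ,   1.        ]]), 'D': array([-0.10053838,  0.        ,  0.        ,  0.        ,  0.        ]), 'rvec': array([ 2.18282797, -2.17942191,  0.08626116]), 'tvec': array([-0.03835431,  0.54002591,  0.90676785])}
scene {'intrinsics': array([[616.61104042,   0.        , 323.30488772],
       [  0.
[... 191 characters left out ...]
79245 ,  2.44141714, -0.92451109]), 'tvec': array([ 0.37412467, -0.26983852,  1.83058312])}
wrist {'intrinsics': array([[343.89237964,   0.        , 319.20777692],
       [  0.        , 343.89237964, 240.35307195],
       [  0.        ,   0.        ,   1.        ]]), 'D': array([-0.06588189,  0.        ,  0.        ,  0.        ,  0.        ]), 'hand_eye': array([[-6.61665342e-04, -9.61125261e-01, -2.76111924e-01,
         6.91353706e-02],
       [ 9.99999652e-01, -7.76441726e-04,  3.06370853e-04,
         2.34924831e-04],
       [-5.08845585e-04, -2.76111625e-01,  9.61125440e-01,
        -1.19491554e-01],
       [ 0.00000000e+00,  0.00000000e+00,  0.00000000e+00,
         1.00000000e+00]])}
```

View pics/top0.png

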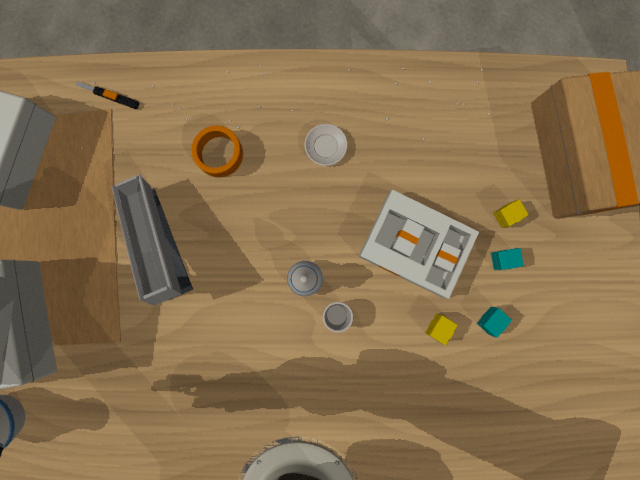

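View pics/scene0.png

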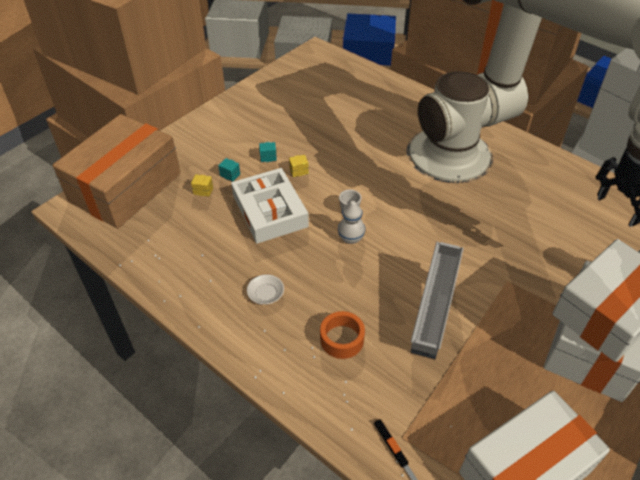

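View pics/wrist0.png

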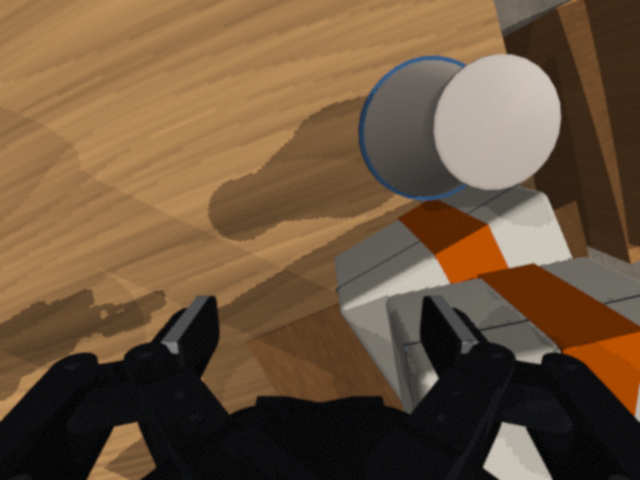

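```bash
python3 - <<'E'
from h import *
f=np.load('pics/top0.npz'); im=f['im'];d=f['d']
a=cv2.resize(im[180:310,350:530],None,fx=4,fy=4,interpolation=cv2.INTER_CUBIC); cv2.imwrite('pics/crate.png',a[:,:,::-1])
a=cv2.resize(im[170:310,100:210],None,fx=4,fy=4,interpolation=cv2.INTER_CUBIC); cv2.imwrite('pics/tray.png',a[:,:,::-1])
vs,us=np.mgrid[0:480,0:640]; P=pts('top',d,us.ravel(),vs.ravel()).reshape(480,640,3)
np.save('pics/P.npy',P)
for n,c in dict(gourd=(305,278),cup=(338,317),saucer=(326,146),roll=(217,151)).items():
    m=(np.hypot(us-c[0],vs-c[1])<35)&(P[...,2]>.008)&(d>0)
    q=P[m]; print(n,q[:,:2].min(0),q[:,:2].max(0),q[:,2].max())
E
```

```text
gourd [ 0.41891718 -0.04865546] [0.48815637 0.02083665] 0.13194258237446535
cup [ 0.34973992 -0.10700964] [ 0.43470976 -0.0288779 ] 0.05334844955004149
saucer [ 0.68738024 -0.09860631] [ 0.77395495 -0.01340529] 0.024090114856558067
roll [0.66453371 0.11858271] [0.76325525 0.21796136] 0.05083493184530634
```

```bash
python3 - <<'E'
from h import *
f=np.load('pics/top0.npz'); im=f['im'].astype(int);d=f['d'];P=np.load('pics/P.npy')
vs,us=np.mgrid[0:480,0:640]
m=((us>355)&(us<485)&(vs>185)&(vs<302)&(P[...,2]>.04)&(P[...,2]<.065))
q=P[m]; r=cv2.minAreaRect((q[:,:2]*1000).astype(np.float32)); print('crate',r,np.median(q[:,2]))
m=((us>105)&(us<195)&(vs>170)&(vs<308)&(P[...,2]>.02)&(d>0))
q=P[m]; r=cv2.minAreaRect((q[:,:2]*1000).astype(np.float32)); print('tray',r); print(cv2.boxPoints(r))
o=(im[...,0]>180)&(im[...,1]<130)&(im[...,2]<70)&(us>380)&(us<480)&(vs>200)&(vs<290)
n,l,s,c=cv2.connectedComponentsWithStats(o.astype(np.uint8))
for i in range(1,n):
  if s[i,4]>10: print(c[i],s[i],P[l==i].mean(0))
E
```

```text
crate ((522.072998046875, -241.33297729492188), (192.8069305419922, 147.5709991455078), 64.02189636230469) 0.051620039210364364
tray ((530.5643920898438, 291.14434814453125), (253.3723602294922, 65.19534301757812), 22.619495391845703)
[[401.08563 272.5099 ]
 [426.16034 212.3294 ]
 [660.04315 309.7788 ]
 [634.96844 369.9593 ]]
```

View pics/crate.png

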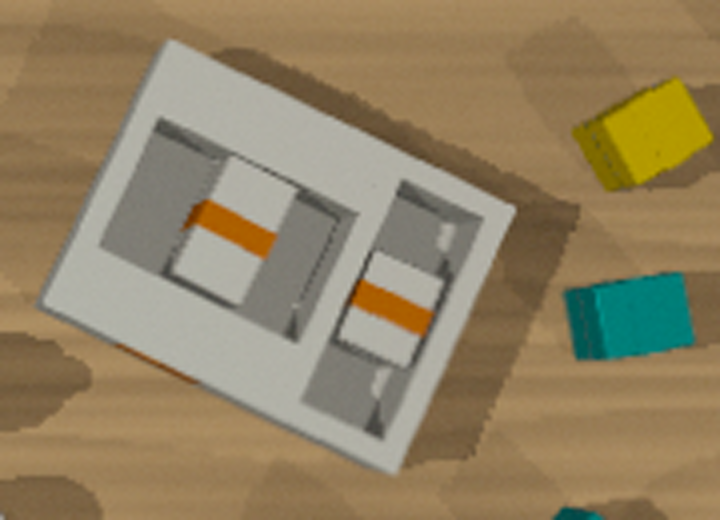

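View pics/tray.png

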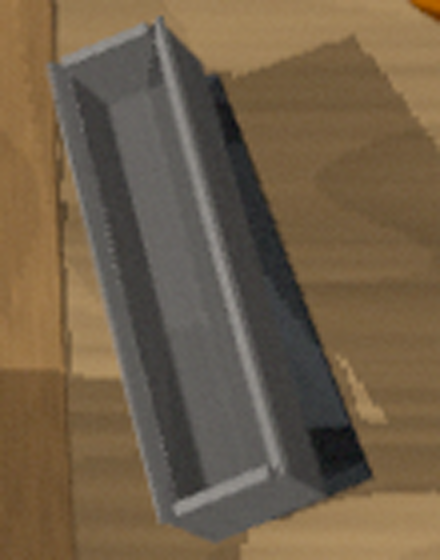

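```bash
cat >> h.py <<'E'
def ortho(n,im,c,yaw,z,hx,hy,s=4):
    """orthographic view in plane z; columns= -local y.. rows= -local x (x up, y left); s px/mm; mm"""
    p=camera_params(n); a=np.radians(yaw)
    X,Y=np.meshgrid(np.arange(hx,-hx,-1/s),np.arange(hy,-hy,-1/s),indexing='ij')
    W=np.stack([c[0]+X*np.cos(a)-Y*np.sin(a),c[1]+X*np.sin(a)+Y*np.cos(a),np.full_like(X,0)+(z(X,Y) if callable(z) else z)],-1)/1000
    uv,_=cv2.projectPoints(W.reshape(-1,1,3),np.array(p['rvec']),np.array(p['tvec']),np.array(p['intrinsics']),np.array(p['D']))
    uv=uv.reshape(X.shape+(2,)).astype(np.float32)
    return cv2.remap(im,uv[...,0],uv[...,1],cv2.INTER_CUBIC)
E
python3 - <<'E'
from h import *
f=np.load('pics/top0.npz'); im=f['im']
o=ortho('top',im,(522,-241.3),-26,52,85,110,3).copy()
for k in range(-100,101,20): 
    x=int((110-k)*3); cv2.line(o,(x,0),(x,6),(255,0,0)); 
for k in range(-80,81,20):
    y=int((85-k)*3); cv2.line(o,(0,y),(6,y),(255,0,0))
cv2.rectangle(o,(int((110-96)*3),int((85-73)*3)),(int((110+96)*3),int((85+73)*3)),(0,255,0))
cv2.imwrite('pics/oc.png',o[:,:,::-1])
# tray: rim plane? frame guess
P=np.load('pics/P.npy');vs,us=np.mgrid[0:480,0:640]
a=np.radians(22.6);c=np.array([.5306,.2911])
m=((us>105)&(us<195)&(vs>170)&(vs<308)&(P[...,2]>.02));q=P[m]
x=(q[:,:2]-c)@[np.cos(a),np.sin(a)];y=(q[:,:2]-c)@[-np.sin(a),np.cos(a)];z=q[:,2]
for x0 in np.arange(-.12,.13,.02):
    k=abs(x-x0)<.003; i=np.argsort(y[k]); print(round(x0,2),' '.join(f'{1000*b:.0f}:{1000*e:.0f}' for b,e in zip(y[k][i],z[k][i])))
E
```

```text
-0.12 -31:115 -30:117 -30:109 -29:119 -29:104 -28:96 -28:93 -28:101 -28:89 -28:98 -28:97 -28:111 -28:116 -28:119 -28:106 -27:110 -26:115 -25:120 -25:109 -24:113 -24:122 -24:102 -24:116 -23:106 -23:128 -23:123 -22:116 -22:121 -22:106 -21:116 -21:110 -20:120 -20:102 -19:115 -19:105 -18:121 -18:116 -18:107 -17:119 -17:109 -15:110 -15:118 -15:123 -15:114 -14:104 -13:123 -13:106 -13:114 -12:108 -12:116 -11:112 -11:118 -10:112 -9:118 -9:122 -8:112 -8:103 -8:108 -7:115 -7:118 -6:109 -6:112 -6:120 -5:106 -5:122 -4:99 -4:111 -3:123 -3:105 -2:113 -2:108 -2:115 -1:119 -1:110 -1:115 0:104 0:117 0:120 1:105 2:120 3:107 3:118 4:112 4:108 4:113 4:121 5:102 6:105 6:113 6:120 7:114 7:105 8:108 8:116 9:119 10:113 10:108 10:104 10:120 11:124 11:105 12:112 12:109 12:117 14:117 14:109 15:103 15:111 15:116 15:123 15:118 16:118 16:125 16:104 17:107 17:119 17:123 18:108 19:111 20:119 20:113 20:120 20:124 21:103 21:107 22:117 22:108 23:112 23:120 24:114 24:105 24:118 25:118 25:107 25:122 26:126 26:117 27:108 27:120 27:111 28:114 28:120
-0.1 -32:136 -31:133 -31:136 -31:136 -31:105 -31:136 -31:138 -31:111 -30:
[... 8346 characters left out ...]
-29:74 -29:54 -29:75 -27:71 -25:71 -23:67 -23:77 -23:74 -23:72 -23:68 -23:69 -22:71 -21:73 -21:75 -21:63 -20:74 -20:70 -20:73 -18:73 -18:66 -18:74 -18:69 -17:73 -16:66 -16:72 -15:70 -15:74 -14:73 -14:71 -13:73 -13:65 -12:75 -11:76 -11:69 -10:69 -10:63 -10:75 -9:70 -9:73 -9:65 -8:75 -8:71 -7:74 -7:76 -6:69 -6:75 -5:72 -5:62 -5:74 -4:63 -3:67 -3:70 -2:73 -2:74 -2:60 -1:67 -0:72 0:73 1:75 1:72 2:74 3:72 4:75 4:71 5:70 5:63 5:74 6:75 6:71 6:66 7:74 8:72 8:66 9:74 9:72 9:69 9:75 10:62 11:74 12:67 12:74 12:72 13:66 13:72 13:70 14:73 15:75 15:71 15:71 16:65 16:73 17:75 17:71 18:65 19:67 19:73 20:72 21:67 21:75 21:75 21:70 22:64 23:72 23:73 23:74 24:64 25:69 25:72 25:70 27:71 28:70 28:75 28:72 30:73
```

View pics/oc.png

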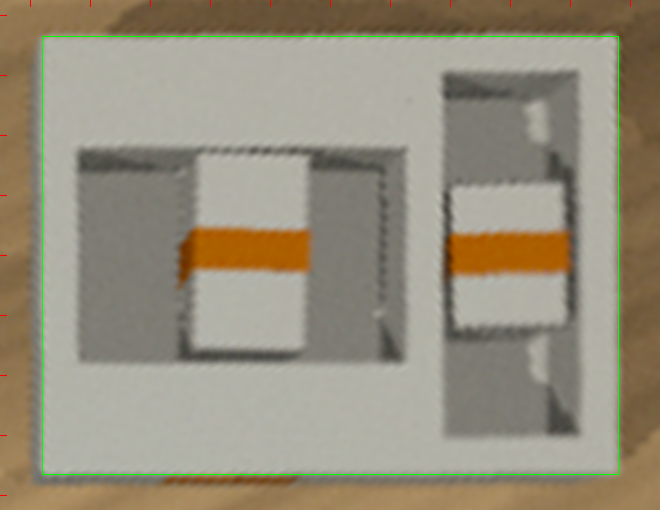

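servo_tool(steps=[{"x":55,"y":-118,"z":0,"yaw":-1},{"x":80,"y":-171,"yaw":-2},{"x":107,"y":-229,"yaw":-3},{"x":133,"y":-285,"yaw":-4},{"x":160,"y":-342,"yaw":-5},{"x":187,"y":-400,"yaw":-6},{"x":214,"y":-457,"yaw":-6},{"x":240,"y":-514,"yaw":-6},{"x":267,"y":-571,"yaw":-6},{"x":294,"y":-628,"yaw":-6},{"x":320,"y":-685,"yaw":-6},{"x":342,"y":-733,"yaw":-6}], grip=62, grip_force=40)

```text
schema error: expected keys x, y, z, yaw
```

servo_tool(steps=[{"x":342,"y":-733,"z":-50,"yaw":-6},{"x":342,"y":-733,"z":-50,"yaw":-6},{"x":342,"y":-733,"z":-50,"yaw":-6},{"x":342,"y":-733,"z":-50,"yaw":-6},{"x":342,"y":-733,"z":-50,"yaw":-6},{"x":342,"y":-733,"z":-50,"yaw":-6},{"x":342,"y":-733,"z":-50,"yaw":-6},{"x":342,"y":-733,"z":-50,"yaw":-6},{"x":342,"y":-733,"z":-50,"yaw":-6},{"x":342,"y":-733,"z":-50,"yaw":-6},{"x":342,"y":-733,"z":-50,"yaw":-6},{"x":342,"y":-733,"z":-50,"yaw":-6}], grip=62, grip_force=40)

```text
time: 1.65
ee_pos: [0.5095, -0.1654, 0.2063]
tcp_rot: [-180.0, 0.0, 153.5]
wrist_force: [1.7, 1.6, 0.2]
opening: 0.062
```

servo_tool(steps=[{"x":25,"y":-53,"z":-50,"yaw":-0.5},{"x":25,"y":-53,"z":-80,"yaw":-0.5},{"x":25,"y":-53,"z":-80,"yaw":-0.5},{"x":25,"y":-53,"z":-80,"yaw":-0.5}])

```text
time: 2.15
ee_pos: [0.5346, -0.2179, 0.1279]
tcp_rot: [-180.0, 0.1, 153.0]
wrist_force: [0.2, 0.0, 1.3]
opening: 0.062
```

```bash
python3 - <<'E'
from h import *
o,_,_=snap('wrist','w1'); print(o['ee_pos'],o['tcp_rot'],o['wrist_force'])
E
```

```text
[ 0.5346274  -0.21794267  0.1278593 ] [-1.79963464e+02  6.37404993e-02  1.52997706e+02] [0.24927918 0.03740841 1.26467445]
```

View pics/w1.png

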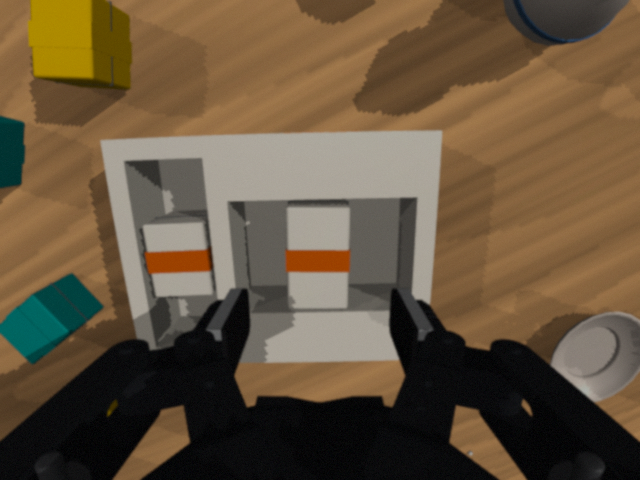

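The case (cols 287–350) sits centred between the fingers (≈247–393), square to them. Descending.

servo_tool(steps=[{"x":0,"y":0,"z":-40,"yaw":0},{"x":0,"y":0,"z":-75,"yaw":0},{"x":0,"y":0,"z":-92,"yaw":0},{"x":0,"y":0,"z":-92,"yaw":0},{"x":0,"y":0,"z":-92,"yaw":0}])

```text
time: 2.82
ee_pos: [0.536, -0.2181, 0.0385]
tcp_rot: [-180.0, 0.3, 153.0]
wrist_force: [-0.3, 0.3, -0.2]
opening: 0.0618
```

servo_tool(steps=[{"x":0,"y":0,"z":0,"yaw":0},{"x":0,"y":0,"z":0,"yaw":0},{"x":0,"y":0,"z":0,"yaw":0},{"x":0,"y":0,"z":0,"yaw":0},{"x":0,"y":0,"z":0,"yaw":0},{"x":0,"y":0,"z":0,"yaw":0}], grip=30, grip_force=40)

```text
time: 3.58
ee_pos: [0.5369, -0.2185, 0.0404]
tcp_rot: [-180.0, 0.5, 153.0]
wrist_force: [-0.2, 0.1, 6.3]
opening: 0.0376
```

servo_tool(steps=[{"x":0,"y":0,"z":30,"yaw":0},{"x":0,"y":0,"z":70,"yaw":0},{"x":3,"y":40,"z":90,"yaw":0},{"x":12,"y":95,"z":90,"yaw":0},{"x":22,"y":150,"z":90,"yaw":0},{"x":32,"y":205,"z":90,"yaw":0},{"x":43,"y":250,"z":80,"yaw":0},{"x":43,"y":278,"z":50,"yaw":0},{"x":43,"y":278,"z":20,"yaw":0},{"x":43,"y":278,"z":10,"yaw":0},{"x":43,"y":278,"z":10,"yaw":0}])

```text
time: 4.95
ee_pos: [0.5798, 0.0591, 0.0505]
tcp_rot: [-180.0, 0.4, 153.0]
wrist_force: [-0.8, 0.9, -1.0]
opening: 0.0373
```

```bash
python3 - <<'E'
from h import *
o,_,_=snap('wrist','w2'); print(o['ee_pos'],o['tcp_rot'],o['wrist_force'],o['opening'])
E
```

```text
[0.57977766 0.05911858 0.05045341] [-179.97577559    0.43290154  153.00447914] [-0.75975723  0.93944367 -0.99639475] 0.037293051690893655
```

View pics/w2.png

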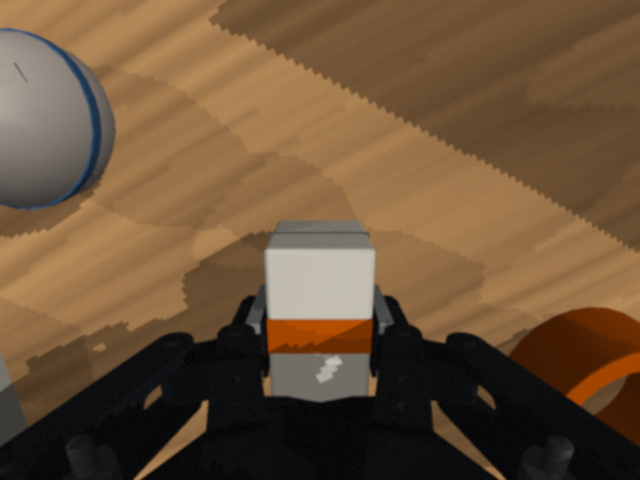

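The case is held square between the fingers (cols 267–375). Lowering to the bench.

servo_tool(steps=[{"x":0,"y":0,"z":-6,"yaw":0},{"x":0,"y":0,"z":-12,"yaw":0},{"x":0,"y":0,"z":-16,"yaw":0},{"x":0,"y":0,"z":-18,"yaw":0},{"x":0,"y":0,"z":-18,"yaw":0}])

```text
time: 5.62
ee_pos: [0.5802, 0.0591, 0.0331]
tcp_rot: [180.0, 0.5, 153.0]
wrist_force: [0.1, 0.4, -2.5]
opening: 0.0378
```

servo_tool(steps=[{"x":0,"y":0,"z":-2,"yaw":0},{"x":0,"y":0,"z":-2,"yaw":0}])

```text
time: 5.88
ee_pos: [0.5805, 0.0591, 0.0324]
tcp_rot: [180.0, 0.5, 153.0]
wrist_force: [-2.3, -0.1, 7.1]
opening: 0.0373
```

servo_tool(steps=[{"x":0,"y":0,"z":0,"yaw":0},{"x":0,"y":0,"z":0,"yaw":0},{"x":0,"y":0,"z":30,"yaw":0},{"x":0,"y":0,"z":75,"yaw":-8},{"x":0,"y":0,"z":75,"yaw":-18},{"x":0,"y":0,"z":75,"yaw":-28},{"x":0,"y":0,"z":75,"yaw":-38},{"x":0,"y":0,"z":75,"yaw":-48},{"x":0,"y":0,"z":75,"yaw":-58},{"x":0,"y":0,"z":75,"yaw":-68},{"x":0,"y":0,"z":75,"yaw":-78},{"x":0,"y":0,"z":75,"yaw":-88}], grip=60)

```text
time: 7.38
ee_pos: [0.5805, 0.0591, 0.1072]
tcp_rot: [180.0, 0.6, 64.7]
wrist_force: [-0.5, -0.3, -0.5]
opening: 0.0599
```

servo_tool(steps=[{"x":0,"y":0,"z":0,"yaw":-2},{"x":0,"y":0,"z":0,"yaw":-2}], grip=84)

```text
time: 7.62
ee_pos: [0.5806, 0.0591, 0.1072]
tcp_rot: [180.0, 0.5, 62.7]
wrist_force: [-0.3, -0.8, -0.4]
opening: 0.0841
```

```bash
python3 - <<'E'
from h import *
o,_,_=snap('wrist','w3'); print(o['ee_pos'],o['tcp_rot'],o['wrist_force'],o['opening'],o['q'])
E
```

```text
[0.58055813 0.05913236 0.10718567] [179.96364682   0.54929685  62.69373489] [-0.34376107 -0.84033484 -0.36335922] 0.08406256681146505 [  6.03158924   9.4395115   -1.15934046  79.67266256  -0.47888425
 123.33881477]
```

View pics/w3.png

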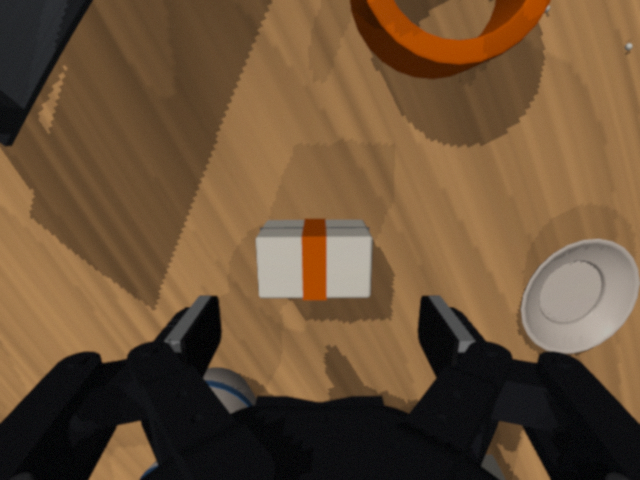

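Case is at cols 257–372 (centre 315 vs. jaws' 319), intact and square. Descend and end-grip.

servo_tool(steps=[{"x":-2,"y":1,"z":-30,"yaw":0},{"x":-2,"y":1,"z":-60,"yaw":0},{"x":-2,"y":1,"z":-76,"yaw":0},{"x":-2,"y":1,"z":-76,"yaw":0},{"x":-2,"y":1,"z":-76,"yaw":0}])

```text
time: 8.3
ee_pos: [0.5792, 0.0602, 0.0324]
tcp_rot: [179.9, 0.5, 62.7]
wrist_force: [0.5, 0.2, 0.2]
opening: 0.0837
```

servo_tool(steps=[{"x":0,"y":0,"z":0,"yaw":0},{"x":0,"y":0,"z":0,"yaw":0},{"x":0,"y":0,"z":0,"yaw":0},{"x":0,"y":0,"z":0,"yaw":0},{"x":0,"y":0,"z":0,"yaw":0}], grip=58)

```text
time: 8.93
ee_pos: [0.5801, 0.0603, 0.034]
tcp_rot: [179.8, 0.4, 62.7]
wrist_force: [0.1, 0.2, 6.1]
opening: 0.0652
```

```bash
python3 - <<'E'
from h import *
o,_,_=snap('wrist','w4'); print(o['ee_pos'],o['tcp_rot'],o['wrist_force'],o['opening'])
E
```

```text
[0.58006833 0.06031994 0.03397525] [179.77558535   0.41818687  62.74743167] [0.08914904 0.16739664 6.07752024] 0.06523317322804618
```

View pics/w4.png

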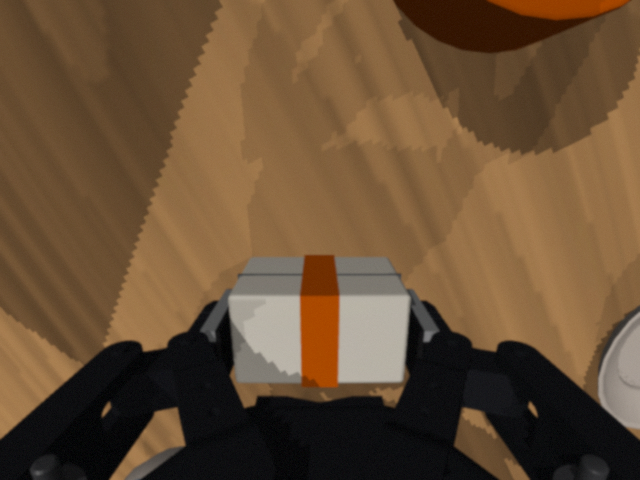

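servo_tool(steps=[{"x":0,"y":0,"z":40,"yaw":0},{"x":0,"y":0,"z":90,"yaw":8},{"x":0,"y":0,"z":140,"yaw":18},{"x":-3,"y":30,"z":160,"yaw":28},{"x":-8,"y":85,"z":160,"yaw":38},{"x":-13,"y":140,"z":160,"yaw":48},{"x":-18,"y":195,"z":160,"yaw":50},{"x":-22,"y":235,"z":160,"yaw":50},{"x":-22,"y":242,"z":150,"yaw":50},{"x":-22,"y":242,"z":125,"yaw":50},{"x":-22,"y":242,"z":120,"yaw":50},{"x":-22,"y":242,"z":120,"yaw":50}])

```text
time: 10.48
ee_pos: [0.5581, 0.3016, 0.1541]
tcp_rot: [179.8, 0.4, 112.7]
wrist_force: [0.2, 1.1, -1.8]
opening: 0.0655
```

```bash
python3 - <<'E'
from h import *
o,_,_=snap('wrist','w5'); print(o['ee_pos'],o['tcp_rot'],o['wrist_force'],o['opening'])
_,im,d=snap('top','t5')
a=cv2.resize(im[130:340,50:260],None,fx=3,fy=3); cv2.imwrite('pics/t5c.png',a[:,:,::-1])
E
```

```text
[0.55811103 0.30156746 0.15405767] [179.8053983    0.42568559 112.69821811] [ 0.18590147  1.07380176 -1.75857157] 0.06551011330292375
```

View pics/w5.png

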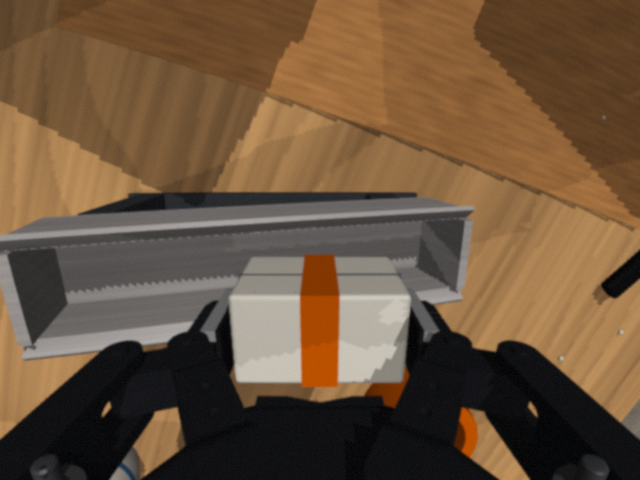

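View pics/t5c.png

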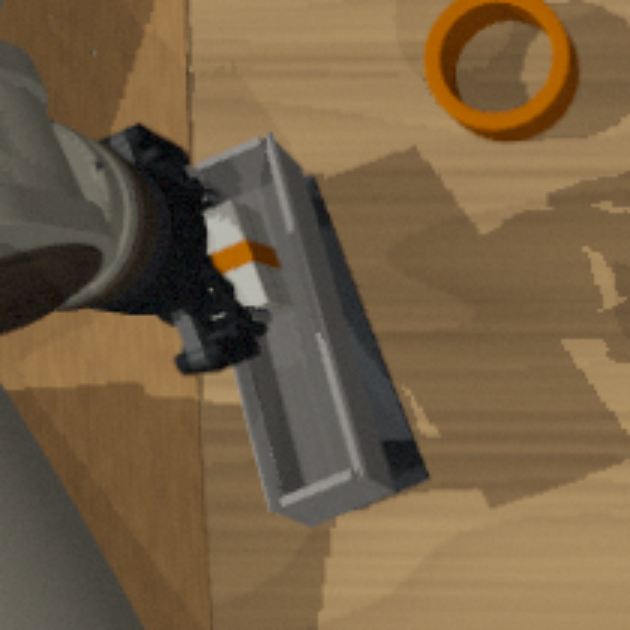

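```bash
cat >> h.py <<'E'
from scipy.spatial.transform import Rotation as Ro
def wcloud(fn):
    f=np.load(f'pics/{fn}.npz');d=f['d'];p=camera_params('wrist')
    vs,us=np.mgrid[0:480,0:640]
    r=cv2.undistortPoints(np.stack([us.ravel(),vs.ravel()],1).astype(float)[:,None],np.array(p['intrinsics']),np.array(p['D']))[:,0]
    z=d.ravel(); H=np.array(p['hand_eye']); c=np.c_[r*z[:,None],z]@H[:3,:3].T+H[:3,3]
    W=Ro.from_euler('xyz',f['rot'],degrees=True).apply(c)+f['pos']
    W[z==0]=np.nan
    return W.reshape(480,640,3)
def loc(W,c=(.5306,.2911),yaw=22.6):
    a=np.radians(yaw); q=W[...,:2]-np.array(c)
    return np.stack([q@[np.cos(a),np.sin(a)],q@[-np.sin(a),np.cos(a)],W[...,2]],-1)*1000
E
python3 - <<'E'
from h import *
L=loc(wcloud('w5')); 
c=L[300:380,232:408].reshape(-1,3); c=c[abs(c[:,2]-np.nanmedian(c[:,2]))<4]
print('top z',np.median(c[:,2]),cv2.minAreaRect(c[:,:2].astype(np.float32)))
for u in range(100,460,40):
    col=L[195:300,u]; k=np.nanargmax(col[:40,2]); 
    print(u,'left rim',col[k].round(1),' floor',L[270,u].round(1))
# near rim left of fingers
for u in (60,90,120,150): 
    col=L[320:365,u]; k=np.nanargmax(col[:,2]); print(u,'near rim',col[k].round(1))
E
```

```text
top z 162.95755000564046 ((30.27203369140625, -1.8690834045410156), (66.23042297363281, 35.5894660949707), 0.3625330328941345)
100 left rim [-68.4  30.5 127.3]  floor [-99.7  -3.5  87.3]
140 left rim [-52.3  29.1 122.3]  floor [-78.6  -6.   80.7]
180 left rim [-34.9  30.9 118. ]  floor [-56.   -8.   75.2]
220 left rim [-17.1  30.7 113.6]  floor [-33.  -10.7  68. ]
260 left rim [  1.   30.6 107. ]  floor [  5.3  16.7 137.8]
300 left rim [ 20.6  29.4 101.8]  floor [ 22.2  16.7 137.7]
340 left rim [41.4 30.1 95.4]  floor [ 39.   16.9 138.4]
380 left rim [63.6 30.5 89.6]  floor [ 55.7  17.1 139. ]
420 left rim [87.9 30.7 81.9]  floor [105.2 -22.8  37.2]
60 near rim [-96.3 -29.  135.1]
90 near rim [-33.3  11.  195. ]
120 near rim [-25.   11.  194.2]
150 near rim [-20.1   6.5 187.7]
```

servo_tool(steps=[{"x":-1,"y":2,"z":0,"yaw":0},{"x":-1,"y":2,"z":-10,"yaw":0},{"x":-1,"y":2,"z":-20,"yaw":0},{"x":-1,"y":2,"z":-30,"yaw":0},{"x":-1,"y":2,"z":-40,"yaw":0},{"x":-1,"y":2,"z":-48,"yaw":0},{"x":-1,"y":2,"z":-52,"yaw":0},{"x":-1,"y":2,"z":-52,"yaw":0}])

```text
time: 11.58
ee_pos: [0.5574, 0.3039, 0.1028]
tcp_rot: [179.7, 0.4, 112.7]
wrist_force: [-1.1, 0.6, -0.9]
opening: 0.0653
```

servo_tool(steps=[{"x":0,"y":0,"z":-2,"yaw":0},{"x":0,"y":0,"z":-4,"yaw":0},{"x":0,"y":0,"z":-4,"yaw":0}])

```text
time: 11.95
ee_pos: [0.5574, 0.3039, 0.0987]
tcp_rot: [179.7, 0.4, 112.7]
wrist_force: [-0.1, 0.0, -2.0]
opening: 0.0654
```

servo_tool(steps=[{"x":0,"y":0,"z":-2,"yaw":0},{"x":0,"y":0,"z":-3,"yaw":0},{"x":0,"y":0,"z":-3,"yaw":0}])

```text
time: 12.32
ee_pos: [0.5574, 0.3038, 0.0956]
tcp_rot: [179.7, 0.4, 112.7]
wrist_force: [-0.5, 0.1, -0.4]
opening: 0.0652
```

servo_tool(steps=[{"x":0,"y":0,"z":-1,"yaw":0},{"x":0,"y":0,"z":-2,"yaw":0},{"x":0,"y":0,"z":-2,"yaw":0}])

```text
time: 12.7
ee_pos: [0.5574, 0.3039, 0.0947]
tcp_rot: [179.7, 0.4, 112.7]
wrist_force: [-0.7, -1.3, 6.8]
opening: 0.0652
```

servo_tool(steps=[{"x":0,"y":0,"z":0,"yaw":0},{"x":0,"y":0,"z":0,"yaw":0}], grip=66, grip_force=20)

```text
time: 12.95
ee_pos: [0.5575, 0.3039, 0.0946]
tcp_rot: [179.7, 0.4, 112.7]
wrist_force: [0.8, 1.2, -0.3]
opening: 0.0663
```

servo_tool(steps=[{"x":0,"y":0,"z":0,"yaw":0}], grip=67)

```text
time: 13.08
ee_pos: [0.5575, 0.304, 0.0946]
tcp_rot: [179.7, 0.4, 112.7]
wrist_force: [1.0, 0.4, -1.2]
opening: 0.0671
```

servo_tool(steps=[{"x":0,"y":0,"z":0,"yaw":0}], grip=68.5)

```text
time: 13.2
ee_pos: [0.5576, 0.304, 0.0945]
tcp_rot: [179.7, 0.4, 112.7]
wrist_force: [0.2, 0.1, -0.2]
opening: 0.0688
```

servo_tool(steps=[{"x":0,"y":0,"z":0,"yaw":0}], grip=70)

```text
time: 13.32
ee_pos: [0.5577, 0.304, 0.0945]
tcp_rot: [179.7, 0.4, 112.7]
wrist_force: [-0.1, -1.0, -0.5]
opening: 0.07
```

servo_tool(steps=[{"x":0,"y":0,"z":0,"yaw":0}], grip=72)

```text
time: 13.45
ee_pos: [0.5577, 0.304, 0.0946]
tcp_rot: [179.7, 0.4, 112.7]
wrist_force: [0.6, 1.2, -0.7]
opening: 0.0721
```

servo_tool(steps=[{"x":0,"y":0,"z":0,"yaw":0}], grip=74)

```text
time: 13.58
ee_pos: [0.5578, 0.3041, 0.0946]
tcp_rot: [179.7, 0.4, 112.7]
wrist_force: [0.0, 0.5, -1.0]
opening: 0.0741
```

servo_tool(steps=[{"x":0,"y":0,"z":0,"yaw":0}], grip=76)

```text
time: 13.7
ee_pos: [0.5578, 0.3041, 0.0946]
tcp_rot: [179.6, 0.4, 112.7]
wrist_force: [-0.5, 0.9, -0.9]
opening: 0.076
```

```bash
python3 - <<'E'
from h import *
o,_,_=snap('wrist','w6'); print(o['ee_pos'],o['tcp_rot'],o['wrist_force'],o['opening'])
E
```

```text
[0.55778798 0.30408131 0.09459606] [179.64462691   0.40967886 112.70338989] [-0.524259    0.8634897  -0.87194614] 0.07598436337913052
```

View pics/w6.png

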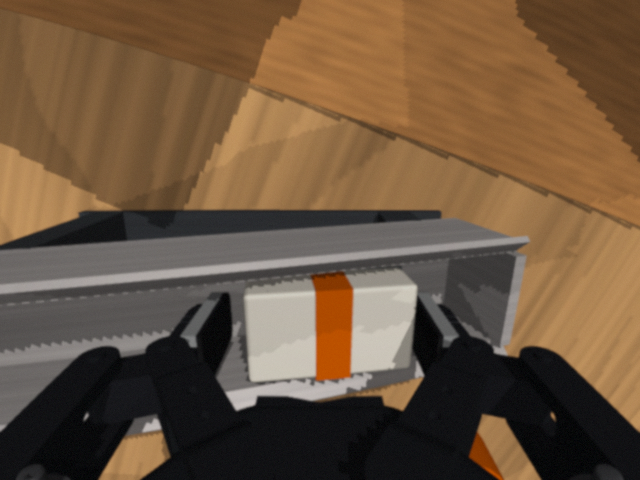

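servo_tool(steps=[{"x":0,"y":0,"z":0,"yaw":0},{"x":0,"y":0,"z":0,"yaw":0}], grip=84)

```text
time: 14.0
ee_pos: [0.5577, 0.304, 0.0946]
tcp_rot: [179.7, 0.4, 112.7]
wrist_force: [0.4, -0.4, 0.7]
opening: 0.084
```

```bash
cat >> h.py <<'E'
def casetop(fn,r):
    L=loc(wcloud(fn)); v0,v1,u0,u1=r
    c=L[v0:v1,u0:u1].reshape(-1,3); c=c[np.isfinite(c[:,2])]
    A=np.c_[c[:,:2],np.ones(len(c))]; w=np.ones(len(c),bool)
    for _ in range(10):
        s=np.linalg.lstsq(A[w],c[w,2],rcond=None)[0]; w=abs(A@s-c[:,2])<3
    print('slope deg',np.degrees(np.arctan(s[:2])),w.mean()); print('rect',cv2.minAreaRect(c[w][:,:2].astype(np.float32)))
    q=c[w]; print('x range',q[:,0].min(),q[:,0].max(),'z@0',s[2])
E
python3 - <<'E'
from h import *
o,_,_=snap('wrist','w7'); print(o['ee_pos'],o['wrist_force'],o['opening'])
casetop('w7',(290,375,252,410))
E
```

```text
[0.55770605 0.30403185 0.09459222] [ 0.42928182 -0.40525679  0.72883899] 0.08397867140221878
slope deg [-15.90225116   0.91827151] 0.8995440615890575
rect ((40.63154983520508, -3.810922622680664), (41.92323684692383, 67.54393005371094), 82.64518737792969)
x range 8.89202461636535 71.86803036592688 z@0 104.83320706412877
```

View pics/w7.png

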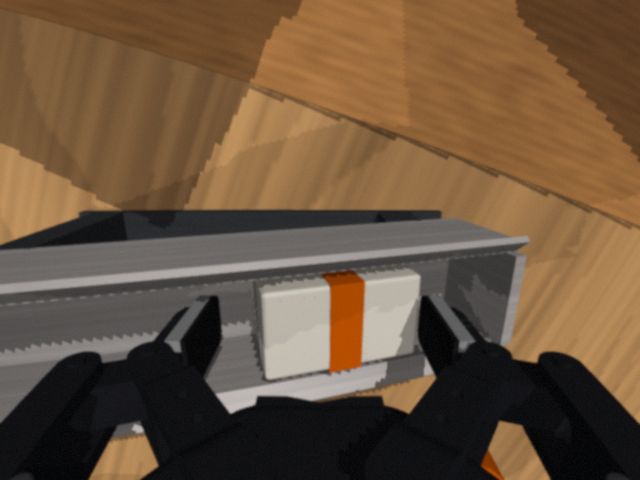

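servo_tool(steps=[{"x":0,"y":0,"z":20,"yaw":0},{"x":0,"y":0,"z":50,"yaw":0},{"x":0,"y":0,"z":75,"yaw":0}])

```text
time: 14.42
ee_pos: [0.5577, 0.3041, 0.1708]
tcp_rot: [179.6, 0.4, 112.7]
wrist_force: [-0.9, 0.0, 0.3]
opening: 0.0838
```

servo_tool(steps=[{"x":-40,"y":-18,"z":0,"yaw":0},{"x":-68,"y":-31,"z":0,"yaw":0},{"x":-68,"y":-31,"z":0,"yaw":0},{"x":-68,"y":-31,"z":0,"yaw":0},{"x":-68,"y":-31,"z":0,"yaw":0}], grip=0)

```text
time: 15.05
ee_pos: [0.4903, 0.2733, 0.1706]
tcp_rot: [179.6, 0.4, 112.7]
wrist_force: [-0.1, 0.3, -0.1]
opening: -0.0001
```

```bash
python3 - <<'E'
from h import *
o,_,_=snap('wrist','w8'); print(o['ee_pos'],o['tcp_rot'],o['opening'],loc(o['ee_pos'])); snap('scene','s8')
E
```

```text
[0.49033265 0.27332559 0.17056325] [179.63436314   0.40727265 112.6987008 ] -8.521101586148267e-05 [-44.00585243  -0.93496181 170.56324732]
```

View pics/w8.png

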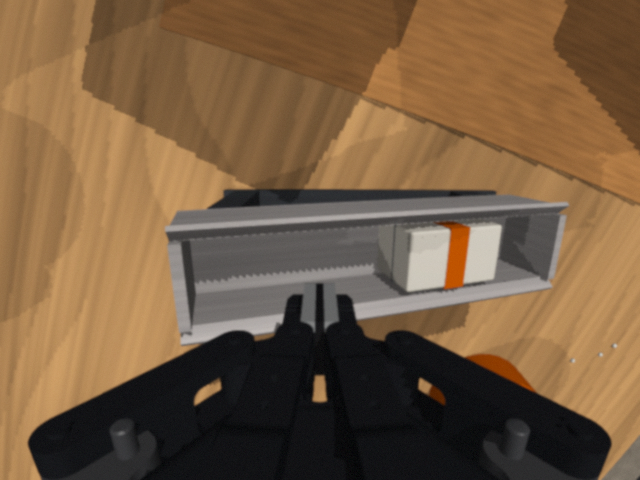

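servo_tool(steps=[{"x":0,"y":0,"z":-30,"yaw":0},{"x":0,"y":0,"z":-55,"yaw":0},{"x":0,"y":0,"z":-66,"yaw":0},{"x":0,"y":0,"z":-66,"yaw":0},{"x":0,"y":0,"z":-66,"yaw":0}])

```text
time: 15.78
ee_pos: [0.4907, 0.2735, 0.1055]
tcp_rot: [179.6, 0.4, 112.7]
wrist_force: [-0.6, 1.3, 1.0]
opening: 0.0001
```

servo_tool(steps=[{"x":6,"y":2.5,"z":-2,"yaw":0},{"x":12,"y":5,"z":-3.5,"yaw":0},{"x":18,"y":7.5,"z":-5.5,"yaw":0},{"x":24,"y":10,"z":-7.5,"yaw":0},{"x":30,"y":12.5,"z":-9,"yaw":0},{"x":36,"y":15,"z":-11,"yaw":0},{"x":42,"y":17.5,"z":-13,"yaw":0},{"x":48,"y":20,"z":-15,"yaw":0},{"x":54,"y":22.5,"z":-16.5,"yaw":0},{"x":58,"y":24,"z":-18,"yaw":0},{"x":58,"y":24,"z":-18,"yaw":0}])

```text
time: 17.15
ee_pos: [0.5489, 0.2975, 0.0872]
tcp_rot: [179.6, 0.4, 112.7]
wrist_force: [-0.5, 0.3, -0.5]
opening: 0.0001
```

```bash
python3 - <<'E'
from h import *
o,_,_=snap('wrist','w9'); print(o['ee_pos'],o['wrist_force'],loc(o['ee_pos']))
E
```

```text
[0.54887066 0.29754873 0.08719307] [-0.45937355  0.2623974  -0.46704155] [19.34587632 -1.0677914  87.19306924]
```

View pics/w9.png

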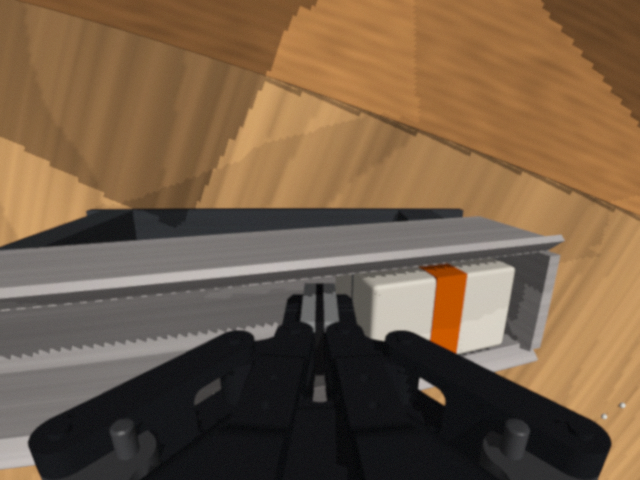

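servo_tool(steps=[{"x":3,"y":1.2,"z":-1,"yaw":0},{"x":6,"y":2.5,"z":-2,"yaw":0},{"x":9,"y":3.7,"z":-3,"yaw":0},{"x":11,"y":4.6,"z":-3.5,"yaw":0},{"x":11,"y":4.6,"z":-3.5,"yaw":0}])

```text
time: 17.82
ee_pos: [0.5599, 0.3022, 0.0836]
tcp_rot: [179.6, 0.4, 112.7]
wrist_force: [-0.3, 0.7, -0.0]
opening: -0.0002
```

```bash
python3 - <<'E'
from h import *
o,_,_=snap('wrist','w10'); print(o['ee_pos'],o['wrist_force'],loc(o['ee_pos']))
E
```

```text
[0.55987641 0.30215241 0.08362217] [-0.32736716  0.73164658 -0.00472754] [31.27566912 -1.04708798 83.62217116]
```

View pics/w10.png

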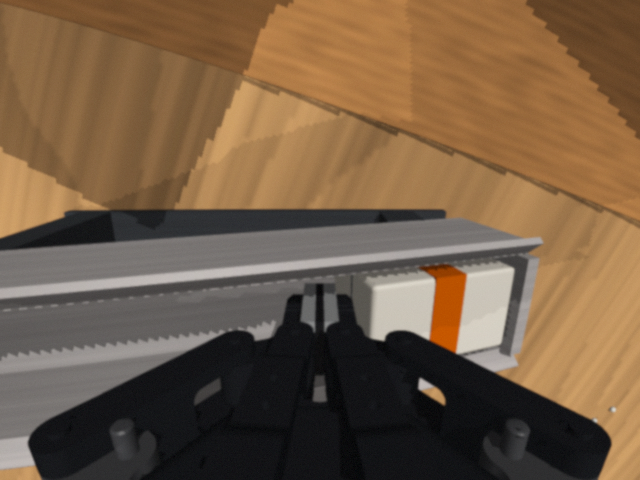

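servo_tool(steps=[{"x":2,"y":0.8,"z":-0.6,"yaw":0},{"x":4,"y":1.6,"z":-1.2,"yaw":0},{"x":5,"y":2,"z":-1.5,"yaw":0},{"x":5,"y":2,"z":-1.5,"yaw":0}])

```text
time: 18.38
ee_pos: [0.5633, 0.3036, 0.0826]
tcp_rot: [179.8, 0.4, 112.7]
wrist_force: [-12.3, -4.5, 8.7]
opening: -0.0002
```

servo_tool(steps=[{"x":1,"y":0.4,"z":-0.3,"yaw":0},{"x":2,"y":0.8,"z":-0.6,"yaw":0},{"x":2,"y":0.8,"z":-0.6,"yaw":0}])

```text
time: 18.75
ee_pos: [0.5634, 0.3036, 0.0826]
tcp_rot: [-180.0, 0.4, 112.7]
wrist_force: [-13.2, -6.4, 10.4]
opening: 0.0004
```

```bash
python3 - <<'E'
from h import *
o,_,_=snap('wrist','w11'); print(o['ee_pos'],o['wrist_force'],loc(o['ee_pos']))
f=np.load('pics/w11.npz')['im'][200:400,280:600]; cv2.imwrite('pics/w11c.png',cv2.resize(f,None,fx=2.4,fy=2.4,interpolation=cv2.INTER_CUBIC)[:,:,::-1])
E
```

```text
[0.5634206  0.30362259 0.08258928] [-13.16682785  -6.40910957  10.4309515 ] [35.11268349 -1.05181534 82.58927564]
```

View pics/w11c.png

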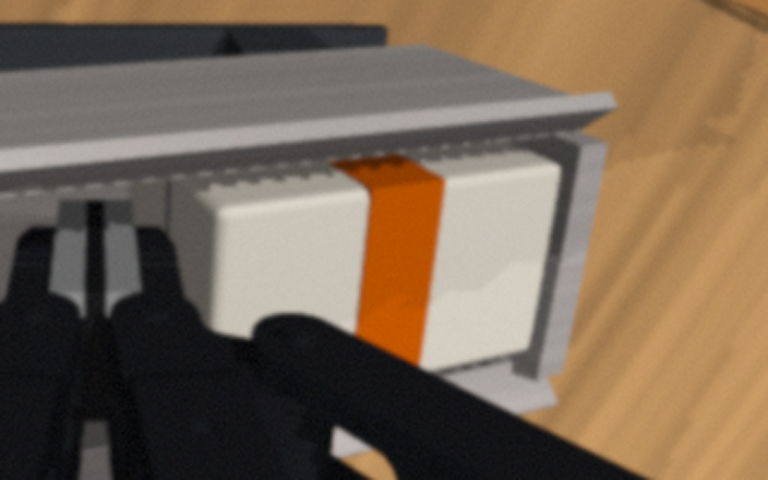

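servo_tool(steps=[{"x":-6,"y":-2.5,"z":3,"yaw":0},{"x":-12,"y":-5,"z":30,"yaw":0},{"x":-18,"y":-8,"z":80,"yaw":0},{"x":-18,"y":-8,"z":110,"yaw":0},{"x":-18,"y":-8,"z":110,"yaw":0}])

```text
time: 19.42
ee_pos: [0.5464, 0.2962, 0.1957]
tcp_rot: [179.7, 0.4, 112.7]
wrist_force: [0.3, 0.2, -0.1]
opening: 0.0004
```

```bash
python3 - <<'E'
from h import *
o,_,_=snap('wrist','w12'); print(o['ee_pos'],o['wrist_force'],loc(o['ee_pos']))
snap('top','t12')
f=np.load('pics/w12.npz')['im']; cv2.imwrite('pics/w12c.png',cv2.resize(f[180:380,330:560],None,fx=3,fy=3,interpolation=cv2.INTER_CUBIC)[:,:,::-1])
E
```

```text
[0.54639336 0.29616567 0.19567047] [ 0.34320944  0.22597656 -0.09904906] [ 16.52730354  -1.39263955 195.670469  ]
```

View pics/w12.png

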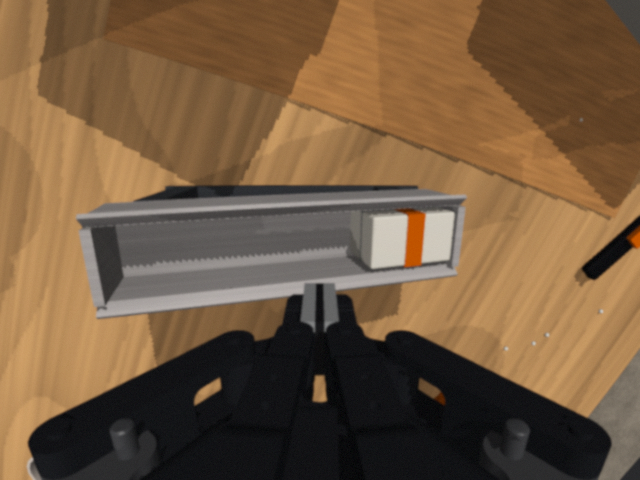

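View pics/w12c.png

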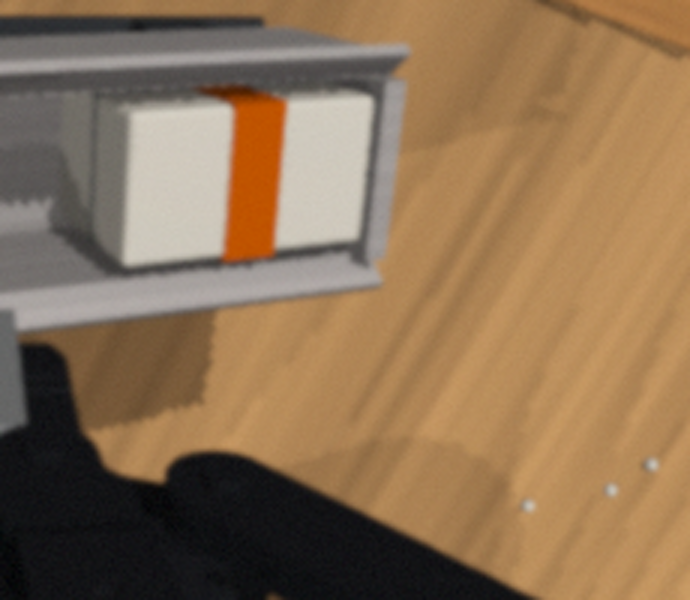

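```bash
cat >> h.py <<'E'
def lane(L,x0=106):
    c,s=np.cos(np.radians(16)),np.sin(np.radians(16)); x=L[...,0]-x0; z=L[...,2]-30
    return np.stack([c*x-s*z,L[...,1],s*x+c*z],-1)
E
python3 - <<'E'
from h import *
La=lane(loc(wcloud('w12')))
for v in (225,235,245,255): 
    print(v,' '.join(f'{u}:({La[v,u,0]:.1f},{La[v,u,1]:.0f},{La[v,u,2]:.0f})' for u in list(range(360,378,4))+list(range(440,468,2))))
E
```

```text
225 360:(-65.3,8,19) 364:(-65.6,10,27) 368:(-65.6,11,34) 372:(-66.4,13,42) 376:(-63.4,13,42) 440:(-13.3,10,44) 442:(-10.5,10,42) 444:(-8.6,10,42) 446:(-7.1,10,42) 448:(-5.6,10,43) 450:(-3.6,9,42) 452:(-1.6,9,42) 454:(0.1,9,42) 456:(0.1,10,44) 458:(0.9,10,46) 460:(3.8,9,44) 462:(5.3,9,45) 464:(58.2,-9,-16) 466:(59.5,-8,-15)
235 360:(-65.8,1,21) 364:(-65.6,2,27) 368:(-65.8,4,35) 372:(-65.6,6,41) 376:(-63.8,7,43) 440:(-12.1,3,43) 442:(-9.7,2,42) 444:(-8.6,2,43) 446:(-6.5,2,43) 448:(-4.4,2,42) 450:(-3.6,2,44) 452:(0.1,1,41) 454:(0.1,2,43) 456:(1.3,2,44) 458:(3.4,2,44) 460:(5.0,2,44) 462:(57.1,-18,-16) 464:(58.4,-18,-15) 466:(60.3,-18,-14)
245 360:(-65.7,-7,21) 364:(-65.6,-5,28) 368:(-65.6,-3,35) 372:(-65.7,-1,42) 376:(-63.2,-1,43) 440:(-11.1,-5,43) 442:(-9.4,-5,43) 444:(-7.3,-6,43) 446:(-5.7,-6,43) 448:(-3.4,-6,42) 450:(-2.7,-6,44) 452:(-0.4,-6,43) 454:(0.7,-6,44) 456:(1.7,-6,45) 458:(3.8,-6,45) 460:(5.4,-6,45) 462:(57.0,-28,-14) 464:(59.9,-28,-15) 466:(61.1,-28,-13)
255 360:(-65.9,-15,22) 364:(-65.9,-12,30) 368:(-65.8,-10,36) 372:(-65.5,-8,42) 376:(-62.4,-8,42) 440:(-10.0,-13,43) 442:(-8.3,-13,43) 444:(-6.5,-13,43) 446:(-5.3,-13,44) 448:(-2.3,-14,42) 450:(-0.1,-14,42) 452:(-0.2,-14,44) 454:(1.9,-14,44) 456:(3.4,-14,44) 458:(5.9,-14,44) 460:(58.5,-39,-17) 462:(59.3,-39,-15) 464:(61.6,-39,-15) 466:(63.0,-39,-14)
```

Long case's uphill face measures −65.7 mm in the lane, i.e. home against the stop. Now the short case.

servo_tool(steps=[{"x":-51,"y":-591,"z":0,"yaw":-49},{"x":-51,"y":-591,"z":0,"yaw":-49},{"x":-51,"y":-591,"z":0,"yaw":-49},{"x":-51,"y":-591,"z":0,"yaw":-49},{"x":-51,"y":-591,"z":0,"yaw":-49},{"x":-51,"y":-591,"z":0,"yaw":-49},{"x":-51,"y":-591,"z":0,"yaw":-49},{"x":-51,"y":-591,"z":0,"yaw":-49},{"x":-51,"y":-591,"z":0,"yaw":-49},{"x":-51,"y":-591,"z":0,"yaw":-49},{"x":-51,"y":-591,"z":0,"yaw":-49},{"x":-51,"y":-591,"z":0,"yaw":-49}], grip=70)

```text
time: 21.02
ee_pos: [0.4942, -0.2946, 0.191]
tcp_rot: [-179.9, 0.4, 63.7]
wrist_force: [0.2, -0.4, 0.1]
opening: 0.0697
```

servo_tool(steps=[{"x":1,"y":-0.5,"z":-40,"yaw":0},{"x":1,"y":-0.5,"z":-66,"yaw":0},{"x":1,"y":-0.5,"z":-66,"yaw":0},{"x":1,"y":-0.5,"z":-66,"yaw":0}])

```text
time: 21.52
ee_pos: [0.4958, -0.2945, 0.1263]
tcp_rot: [-180.0, 0.4, 63.8]
wrist_force: [-0.6, 0.1, -0.4]
opening: 0.0698
```

```bash
python3 - <<'E'
from h import *
o,_,_=snap('wrist','w13'); print(o['ee_pos'],o['tcp_rot'])
E
```

```text
[ 0.49577971 -0.29454785  0.12626671] [-179.96348395    0.37569509   63.78636074]
```

View pics/w13.png

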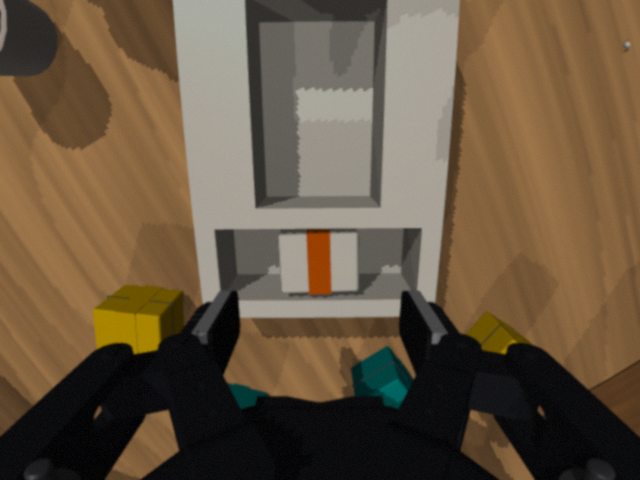

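servo_tool(steps=[{"x":0,"y":0,"z":-40,"yaw":0},{"x":0,"y":0,"z":-72,"yaw":0},{"x":0,"y":0,"z":-87,"yaw":0},{"x":0,"y":0,"z":-87,"yaw":0},{"x":0,"y":0,"z":-87,"yaw":0}])

```text
time: 22.2
ee_pos: [0.4967, -0.2953, 0.0413]
tcp_rot: [179.9, 0.4, 63.8]
wrist_force: [0.1, 0.6, -0.3]
opening: 0.07
```

servo_tool(steps=[{"x":0,"y":0,"z":0,"yaw":0},{"x":0,"y":0,"z":0,"yaw":0},{"x":0,"y":0,"z":0,"yaw":0},{"x":0,"y":0,"z":0,"yaw":0},{"x":0,"y":0,"z":0,"yaw":0}], grip=40, grip_force=40)

```text
time: 22.82
ee_pos: [0.4975, -0.2957, 0.043]
tcp_rot: [179.7, 0.4, 63.8]
wrist_force: [-0.6, -0.3, 6.9]
opening: 0.0477
```

servo_tool(steps=[{"x":0,"y":0,"z":40,"yaw":0},{"x":0,"y":0,"z":95,"yaw":0},{"x":0,"y":0,"z":155,"yaw":0},{"x":14,"y":580,"z":160,"yaw":49},{"x":14,"y":580,"z":160,"yaw":49},{"x":14,"y":580,"z":160,"yaw":49},{"x":14,"y":580,"z":160,"yaw":49},{"x":14,"y":580,"z":160,"yaw":49},{"x":14,"y":580,"z":160,"yaw":49},{"x":14,"y":580,"z":160,"yaw":49},{"x":14,"y":580,"z":160,"yaw":49},{"x":14,"y":580,"z":160,"yaw":49}])

```text
time: 24.32
ee_pos: [0.5108, 0.2687, 0.2034]
tcp_rot: [179.7, 0.4, 112.8]
wrist_force: [1.8, 0.0, -1.7]
opening: 0.0471
```

servo_tool(steps=[{"x":1,"y":15.5,"z":-10,"yaw":0},{"x":1,"y":15.5,"z":-35,"yaw":0},{"x":1,"y":15.5,"z":-38,"yaw":0},{"x":1,"y":15.5,"z":-38,"yaw":0}])

```text
time: 24.82
ee_pos: [0.5119, 0.2836, 0.166]
tcp_rot: [179.7, 0.4, 112.7]
wrist_force: [-0.1, -0.3, -1.2]
opening: 0.0477
```

```bash
python3 - <<'E'
from h import *
o,_,_=snap('wrist','w14'); print(o['ee_pos'],o['tcp_rot'],loc(o['ee_pos']),o['opening'])
L=loc(wcloud('w14'))
c=L[290:390,240:400].reshape(-1,3); c=c[abs(c[:,2]-(o['ee_pos'][2]*1000+9))<8]
print(np.median(c[:,2]),cv2.minAreaRect(c[:,:2].astype(np.float32)))
La=lane(L)
E
```

```text
[0.51191843 0.2835629  0.16595919] [179.65956666   0.40589124 112.72440146] [-20.14348638   0.22091063 165.95919382] 0.04773616477636535
173.8610051053136 ((-18.9078369140625, -1.5196247100830078), (60.333255767822266, 40.05910873413086), 1.1796404123306274)
```

View pics/w14.png

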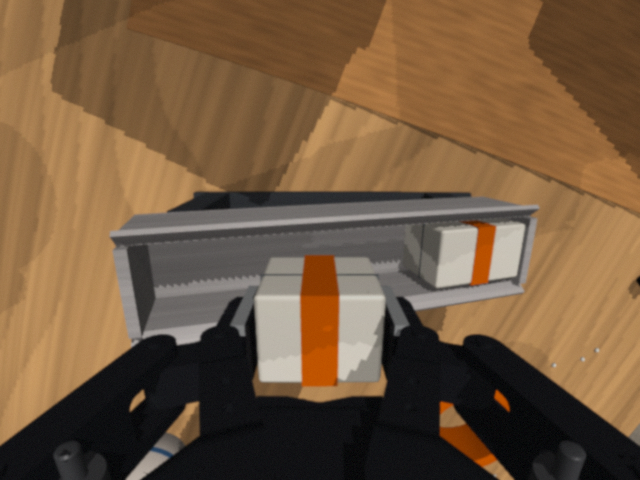

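servo_tool(steps=[{"x":0,"y":1,"z":-8,"yaw":0},{"x":0,"y":1,"z":-18,"yaw":0},{"x":0,"y":1,"z":-28,"yaw":0},{"x":0,"y":1,"z":-38,"yaw":0},{"x":0,"y":1,"z":-47,"yaw":0},{"x":0,"y":1,"z":-53,"yaw":0},{"x":0,"y":1,"z":-54,"yaw":0},{"x":0,"y":1,"z":-54,"yaw":0}])

```text
time: 25.88
ee_pos: [0.5123, 0.2847, 0.1127]
tcp_rot: [179.6, 0.4, 112.7]
wrist_force: [-0.2, -0.4, -1.2]
opening: 0.0474
```

servo_tool(steps=[{"x":0,"y":0,"z":-1,"yaw":0},{"x":0,"y":0,"z":-2,"yaw":0},{"x":0,"y":0,"z":-2,"yaw":0}])

```text
time: 26.25
ee_pos: [0.5122, 0.2847, 0.1107]
tcp_rot: [179.6, 0.4, 112.7]
wrist_force: [0.1, 0.1, -1.3]
opening: 0.0474
```

servo_tool(steps=[{"x":0,"y":0,"z":-1,"yaw":0},{"x":0,"y":0,"z":-2,"yaw":0},{"x":0,"y":0,"z":-2,"yaw":0}])

```text
time: 26.62
ee_pos: [0.5122, 0.2847, 0.1085]
tcp_rot: [179.6, 0.4, 112.7]
wrist_force: [0.3, -0.9, -1.1]
opening: 0.0474
```

servo_tool(steps=[{"x":0,"y":0,"z":-1,"yaw":0},{"x":0,"y":0,"z":-2,"yaw":0},{"x":0,"y":0,"z":-2,"yaw":0}])

```text
time: 27.0
ee_pos: [0.5123, 0.2847, 0.1073]
tcp_rot: [179.6, 0.4, 112.7]
wrist_force: [-1.8, -0.3, 5.1]
opening: 0.0471
```

Contact. Opening gradually.

servo_tool(steps=[{"x":0,"y":0,"z":0,"yaw":0},{"x":0,"y":0,"z":0,"yaw":0}], grip=48, grip_force=20)

```text
time: 27.25
ee_pos: [0.5123, 0.2848, 0.1072]
tcp_rot: [179.6, 0.4, 112.7]
wrist_force: [0.6, -0.5, -0.4]
opening: 0.0484
```

servo_tool(steps=[{"x":0,"y":0,"z":0,"yaw":0}], grip=49)

```text
time: 27.38
ee_pos: [0.5124, 0.2848, 0.1071]
tcp_rot: [179.5, 0.4, 112.7]
wrist_force: [0.3, 0.2, -1.7]
opening: 0.0485
```

servo_tool(steps=[{"x":0,"y":0,"z":0,"yaw":0}], grip=50.5)

```text
time: 27.5
ee_pos: [0.5125, 0.2848, 0.1071]
tcp_rot: [179.5, 0.4, 112.7]
wrist_force: [-0.1, -0.5, 0.4]
opening: 0.0506
```

servo_tool(steps=[{"x":0,"y":0,"z":0,"yaw":0}], grip=52)

```text
time: 27.62
ee_pos: [0.5125, 0.2848, 0.1071]
tcp_rot: [179.5, 0.4, 112.7]
wrist_force: [0.5, 0.5, -0.2]
opening: 0.052
```

servo_tool(steps=[{"x":0,"y":0,"z":0,"yaw":0}], grip=54)

```text
time: 27.75
ee_pos: [0.5125, 0.2849, 0.107]
tcp_rot: [179.5, 0.4, 112.7]
wrist_force: [-0.0, -0.2, -0.3]
opening: 0.0542
```

servo_tool(steps=[{"x":0,"y":0,"z":0,"yaw":0}], grip=56)

```text
time: 27.88
ee_pos: [0.5125, 0.2848, 0.107]
tcp_rot: [179.5, 0.4, 112.7]
wrist_force: [-0.2, 1.3, -0.7]
opening: 0.0559
```

servo_tool(steps=[{"x":0,"y":0,"z":0,"yaw":0}], grip=58)

```text
time: 28.0
ee_pos: [0.5126, 0.2849, 0.107]
tcp_rot: [179.5, 0.4, 112.7]
wrist_force: [1.1, 0.1, -0.6]
opening: 0.058
```

servo_tool(steps=[{"x":0,"y":0,"z":0,"yaw":0},{"x":0,"y":0,"z":0,"yaw":0}], grip=67)

```text
time: 28.25
ee_pos: [0.5125, 0.2849, 0.107]
tcp_rot: [179.5, 0.4, 112.7]
wrist_force: [0.5, 0.0, -0.1]
opening: 0.067
```

```bash
python3 - <<'E'
from h import *
o,_,_=snap('wrist','w15'); print(o['ee_pos'],o['wrist_force'],loc(o['ee_pos']),o['opening'])
casetop('w15',(290,370,260,390))
E
```

```text
[0.51252829 0.28486213 0.10700223] [ 0.51132312  0.04029275 -0.07095176] [-19.08117306   1.18601091 107.00222913] 0.0669638922762684
slope deg [-13.42785078   1.81070589] 0.7999420681664575
rect ((-9.558077812194824, -2.8346614837646484), (42.40256118774414, 44.880069732666016), 88.9427261352539)
x range -32.11054303114787 12.499433827529309 z@0 105.60295680744922
```

View pics/w15.png

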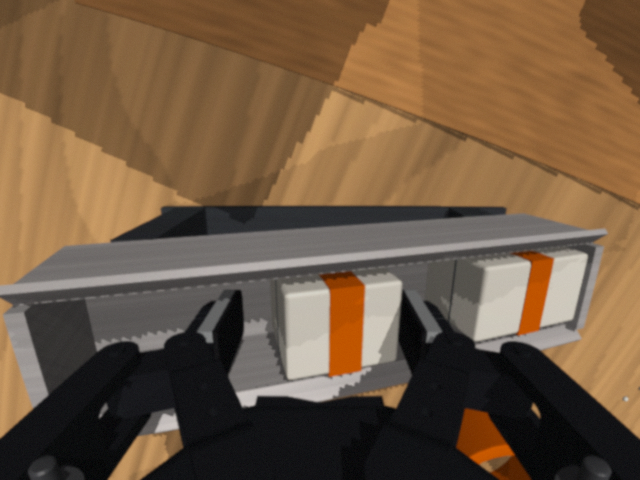

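servo_tool(steps=[{"x":0,"y":0,"z":0,"yaw":0},{"x":0,"y":0,"z":0,"yaw":0}], grip=74)

```text
time: 28.55
ee_pos: [0.5125, 0.2848, 0.1071]
tcp_rot: [179.5, 0.4, 112.7]
wrist_force: [-0.1, -0.3, -0.9]
opening: 0.0739
```

```bash
python3 - <<'E'
from h import *
o,_,_=snap('wrist','w16'); print(o['ee_pos'],o['wrist_force'],o['opening'])
casetop('w16',(305,360,285,385)); La=lane(loc(wcloud('w16')))
print(' '.join(f'{u}:({La[320,u,0]:.1f},{La[320,u,2]:.0f})' for u in range(280,410,10)))
E
```

```text
[0.51250256 0.28484514 0.10705008] [-0.05509125 -0.25682827 -0.85556733] 0.07389057524002755
slope deg [-15.31741508   0.47482912] 0.9799160124155559
rect ((-10.542205810546875, -1.4150333404541016), (26.205305099487305, 44.188262939453125), 80.4065170288086)
x range -30.81913693609133 9.25854376826788 z@0 105.18754509963925
280:(-153.7,25) 290:(-152.7,42) 300:(-148.8,42) 310:(-145.1,42) 320:(-141.3,43) 330:(-137.4,43) 340:(-133.3,43) 350:(-129.5,44) 360:(-125.5,44) 370:(-120.4,43) 380:(-116.0,43) 390:(-111.4,43) 400:(-106.8,43)
```

servo_tool(steps=[{"x":0,"y":0,"z":20,"yaw":0},{"x":0,"y":0,"z":50,"yaw":0},{"x":0,"y":0,"z":80,"yaw":0}])

```text
time: 28.98
ee_pos: [0.5124, 0.2848, 0.1879]
tcp_rot: [179.6, 0.4, 112.7]
wrist_force: [0.9, 0.2, 0.7]
opening: 0.0742
```

servo_tool(steps=[{"x":-43,"y":-20,"z":0,"yaw":0},{"x":-43,"y":-20,"z":0,"yaw":0},{"x":-43,"y":-20,"z":0,"yaw":0},{"x":-43,"y":-20,"z":0,"yaw":0},{"x":-43,"y":-20,"z":0,"yaw":0}], grip=0)

```text
time: 29.6
ee_pos: [0.4698, 0.265, 0.1876]
tcp_rot: [179.6, 0.4, 112.7]
wrist_force: [-0.1, -0.4, 0.1]
opening: -0.0001
```

```bash
python3 - <<'E'
from h import *
o,_,_=snap('wrist','w17'); print(o['ee_pos'],o['wrist_force'],loc(o['ee_pos']),o['opening'])
E
```

```text
[0.46977508 0.26497321 0.18756594] [-0.11360314 -0.39998576  0.09085023] [-66.19459124  -0.74578709 187.56593751] -8.201495102125838e-05
```

View pics/w17.png

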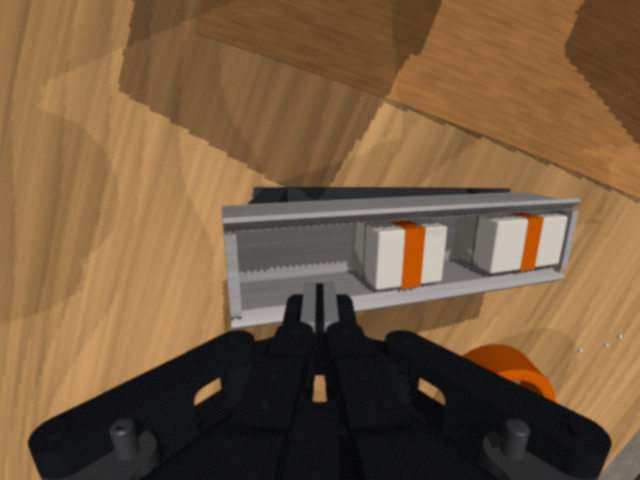

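servo_tool(steps=[{"x":0,"y":0,"z":-30,"yaw":0},{"x":0,"y":0,"z":-58,"yaw":0},{"x":0,"y":0,"z":-74,"yaw":0},{"x":0,"y":0,"z":-74,"yaw":0},{"x":0,"y":0,"z":-74,"yaw":0}])

```text
time: 30.28
ee_pos: [0.4702, 0.2652, 0.1147]
tcp_rot: [179.5, 0.4, 112.7]
wrist_force: [-0.0, 0.8, 0.8]
opening: 0.0002
```

servo_tool(steps=[{"x":6,"y":2.5,"z":-2,"yaw":0},{"x":12,"y":5,"z":-3.7,"yaw":0},{"x":18,"y":7.5,"z":-5.6,"yaw":0},{"x":24,"y":10,"z":-7.5,"yaw":0},{"x":30,"y":12.5,"z":-9.3,"yaw":0},{"x":36,"y":15,"z":-11.2,"yaw":0},{"x":42,"y":17.5,"z":-13,"yaw":0},{"x":45,"y":18.7,"z":-14,"yaw":0},{"x":45,"y":18.7,"z":-14,"yaw":0}])

```text
time: 31.4
ee_pos: [0.5153, 0.2839, 0.1004]
tcp_rot: [179.5, 0.4, 112.7]
wrist_force: [-0.2, -0.2, 0.4]
opening: 0.0004
```

servo_tool(steps=[{"x":1.5,"y":0.6,"z":-0.5,"yaw":0},{"x":3,"y":1.2,"z":-1,"yaw":0},{"x":4.5,"y":1.8,"z":-1.4,"yaw":0},{"x":4.5,"y":1.8,"z":-1.4,"yaw":0}])

```text
time: 31.9
ee_pos: [0.5199, 0.2858, 0.0989]
tcp_rot: [179.5, 0.4, 112.7]
wrist_force: [0.7, 0.7, 1.0]
opening: -0.0
```

servo_tool(steps=[{"x":1,"y":0.4,"z":-0.3,"yaw":0},{"x":2,"y":0.8,"z":-0.6,"yaw":0},{"x":2,"y":0.8,"z":-0.6,"yaw":0}])

```text
time: 32.28
ee_pos: [0.5212, 0.2863, 0.0985]
tcp_rot: [179.6, 0.4, 112.7]
wrist_force: [-6.4, -2.9, 4.8]
opening: 0.0002
```

Blocked with ~8 N: seated. Retract and measure.

servo_tool(steps=[{"x":-4,"y":-1.7,"z":2,"yaw":0},{"x":-10,"y":-4,"z":25,"yaw":0},{"x":-14,"y":-6,"z":75,"yaw":0},{"x":-14,"y":-6,"z":110,"yaw":0},{"x":-14,"y":-6,"z":110,"yaw":0}])

```text
time: 32.9
ee_pos: [0.5082, 0.2808, 0.2119]
tcp_rot: [179.3, 0.4, 112.7]
wrist_force: [-0.7, -0.4, 0.2]
opening: -0.0
```

```bash
python3 - <<'E'
from h import *
o,_,_=snap('wrist','w18'); print(o['ee_pos'],o['wrist_force'])
La=lane(loc(wcloud('w18')))
for v in (225,235,245,255): print(v,' '.join(f'{u}:({La[v,u,0]:.0f},{La[v,u,1]:.0f},{La[v,u,2]:.0f})' for u in range(352,500,4)))
snap('top','t18');snap('scene','s18')
E
```

```text
[0.50816912 0.28081125 0.21193109] [-0.73084283 -0.38303333  0.22799222]
225 352:(-114,8,20) 356:(-114,10,29) 360:(-114,12,36) 364:(-114,13,42) 368:(-111,13,42) 372:(-108,13,42) 376:(-105,13,43) 380:(-102,13,44) 384:(-99,12,43) 388:(-96,12,44) 392:(-93,12,44) 396:(-89,11,42) 400:(-86,11,42) 404:(-83,11,43) 408:(-79,11,42) 412:(-76,11,43) 416:(-73,10,42) 420:(-70,11,44) 424:(-65,10,42) 428:(-62,10,42) 432:(-59,9,42) 436:(-55,9,41) 440:(-52,9,43) 444:(-49,9,43) 448:(-45,9,43) 452:(-41,8,42) 456:(-39,8,44) 460:(-34,8,43) 464:(-30,8,43) 468:(-26,7,43) 472:(-24,7,44) 476:(-19,7,43) 480:(-14,6,42) 484:(-11,7,43) 488:(-6,6,42) 492:(-3,6,43) 496:(1,6,43)
235 352:(-114,1,22) 356:(-114,3,30) 360:(-114,5,37) 364:(-113,6,42) 368:(-111,6,44) 372:(-108,6,43) 376:(-104,5,43) 380:(-102,6,44) 384:(-98,5,43) 388:(-96,5,44) 392:(-92,5,43) 396:(-88,4,42) 400:(-86,4,43) 404:(-82,4,42) 408:(-79,3,43) 412:(-75,3,42) 416:(-73,3,44) 420:(-70,3,44) 424:(-65,2,42) 428:(-62,2,43) 432:(-58,2,42) 436:(-55,2,43) 440:(-51,1,43) 444:(-48,1,43) 448:(-44,1,43) 452:(-40,0,43) 456:(-37,0,44) 460:(-33,0,43) 464:(-30,-0,4
[... 659 characters left out ...]
,-10,43) 484:(-8,-10,43) 488:(-5,-10,44) 492:(0,-11,43) 496:(3,-11,45)
255 352:(-114,-15,24) 356:(-114,-13,30) 360:(-114,-10,38) 364:(-113,-9,42) 368:(-110,-9,42) 372:(-107,-9,43) 376:(-104,-9,43) 380:(-101,-9,43) 384:(-97,-10,43) 388:(-94,-10,43) 392:(-91,-11,43) 396:(-88,-11,44) 400:(-85,-11,44) 404:(-81,-12,43) 408:(-78,-12,44) 412:(-74,-12,43) 416:(-71,-13,43) 420:(-67,-13,42) 424:(-63,-14,42) 428:(-60,-14,42) 432:(-57,-14,43) 436:(-53,-14,43) 440:(-49,-15,43) 444:(-47,-15,44) 448:(-42,-15,43) 452:(-39,-16,44) 456:(-35,-16,44) 460:(-31,-17,43) 464:(-26,-17,42) 468:(-23,-17,43) 472:(-19,-18,43) 476:(-14,-18,42) 480:(-1,-23,32) 484:(-1,-21,37) 488:(-1,-20,42) 492:(-1,-19,45) 496:(5,-20,44)
```

View pics/w18.png

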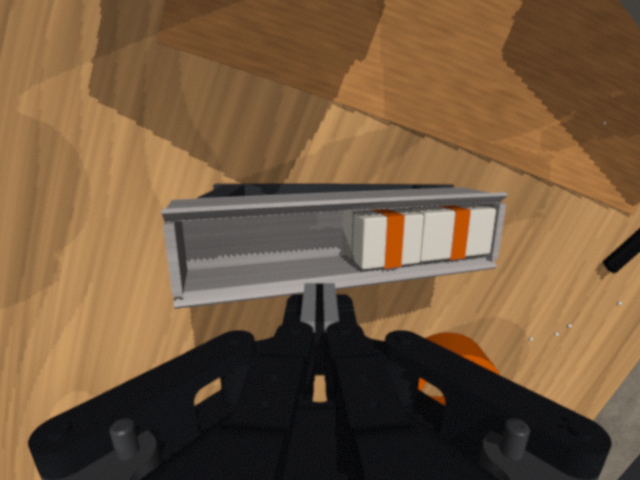

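View pics/s18.png

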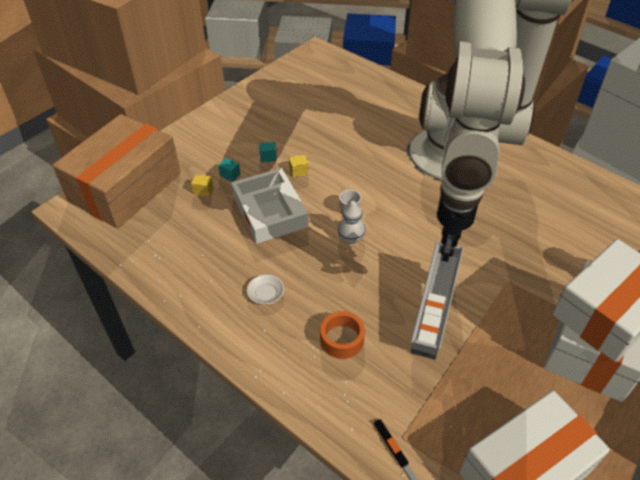

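Short case's uphill face is at −114 mm (66+48), tops level at 43 mm, with no visible gap. The bystanders have not moved and the arm is clear, so I am handing in.

```bash
python3 -c "
from workcell import *
print(job_done())"
```

```text
the job is handed in; nothing more can be done
None
```

Both cases are in the tray, the longer one down against the stop and the shorter one flat behind it, and I handed the job in at about 33 s of the 72 s allowed.

- **Long case:** I lifted it from the wide pocket by its sides and set it on the bench to regrip it by its ends. I then lowered it into the trough, eased it flat by opening the fingers slowly, and pushed it down with the closed fingers. It met the stop at about 15 N.
- **Short case:** I lifted it from the narrow pocket by its ends, lowered it behind the long case the same way, and pushed it down until it met the long case at about 7–8 N.

**Final checks by wrist-camera depth:**
- The long case's upper face measured about −65.7 mm in the lane once it was seated (−66 is home).
- The short case's upper face measured −114 mm (−114 is home).
- Both tops read level at 42–44 mm, with no visible gap between the cases or at the stop.
- The calibration is only good to about 2 mm, so these fits are within that error.
- In the last scene picture the gourd, cup, saucer, tape roll and the coloured look-alikes are where they started. I judged that by eye only.
- The tool hangs clear of everything.

No check failed. One reading looked off while I was releasing the short case: its top showed 13.4° of slope. With the fingers opened further it read 15.3°, close to the tray's 16°, and lying flat.

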